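# Clamp the sample pots in the shaker and lock its deck

## Task

Stand every paint sample pot from the counter upright in a pocket of its own in the shaker's deck, and turn all four clamp knobs clockwise fully home against their stops, those of empty pockets too. When all four clamps are home, fit the loose square-bored T-handle fully down onto the square shaft in the middle of the deck, turn it clockwise until the lock clicks over to its stop, and leave the handle sitting on the shaft. Leave the big paint can and the tape roll where they are.

Things in the scene. Friction and masses are not known exactly. Their poses are not given: they have to be found in the camera images.
- shaker: Fixed bench shaker: aluminium deck 270 (x) x 300 (y) x 22 mm with a 2 x 2 pattern of square pockets, a 65 mm high grey motor housing along its far edge (x 140 to 215 mm) and in the middle a round pedestal 42 mm across, top 65 mm above the counter, carrying the square lock shaft. Origin: centre of the underside, on the counter (z = 0); x points away from the robot at yaw 0, z up.
- pocket0 (a point): Centre of the floor of the near left pocket: 62 x 62 mm square, 12 mm deep, floor 10 mm above the counter. At (-57.5, 60) mm in the shaker's frame; axes parallel to the shaker's.
- pocket1 (a point): Centre of the floor of the far left pocket: 62 x 62 mm square, 12 mm deep, floor 10 mm above the counter. At (57.5, 60) mm in the shaker's frame; axes parallel to the shaker's.
- pocket2 (a point): Centre of the floor of the near right pocket: 62 x 62 mm square, 12 mm deep, floor 10 mm above the counter. At (-57.5, -60) mm in the shaker's frame; axes parallel to the shaker's.
- pocket3 (a point): Centre of the floor of the far right pocket: 62 x 62 mm square, 12 mm deep, floor 10 mm above the counter. At (57.5, -60) mm in the shaker's frame; axes parallel to the shaker's.
- knob0 (a point): Grip point of the near left pocket's clamp bolt knob, on its vertical axis, at (-57.5, 125) mm in the shaker's frame, 112 mm up. Black bar 62 mm long along this point's x, 16 mm wide along y (pinch it so), 89 to 123 mm above the counter. Under it (77 to 85 mm up) a steel finger 18 mm wide reaches 75 mm along +x and turns with it, over the pot's lid (5 mm clear) when home.
- clamp0 (a joint): Turn of the near left clamp knob, rad: grows as the knob is turned clockwise seen from above, 0 = finger swung fully aside, 2.0 = end stop, fully home, the finger pointing across the pocket. Starts between 0 and 0.25. Light friction (0.06 N m), stays where it is left.
- knob1 (a point): Grip point of the far left pocket's clamp bolt knob, on its vertical axis, at (57.5, 125) mm in the shaker's frame, 112 mm up. Black bar 62 mm long along this point's x, 16 mm wide along y (pinch it so), 89 to 123 mm above the counter. Under it (77 to 85 mm up) a steel finger 18 mm wide reaches 75 mm along +x and turns with it, over the pot's lid (5 mm clear) when home.
- clamp1 (a joint): Turn of the far left clamp knob, rad: grows as the knob is turned clockwise seen from above, 0 = finger swung fully aside, 2.0 = end stop, fully home, the finger pointing across the pocket. Starts between 0 and 0.25. Light friction (0.06 N m), stays where it is left.
- knob2 (a point): Grip point of the near right pocket's clamp bolt knob, on its vertical axis, at (-57.5, -125) mm in the shaker's frame, 112 mm up. Black bar 62 mm long along this point's x, 16 mm wide along y (pinch it so), 89 to 123 mm above the counter. Under it (77 to 85 mm up) a steel finger 18 mm wide reaches 75 mm along +x and turns with it, over the pot's lid (5 mm clear) when home.
- clamp2 (a joint): Turn of the near right clamp knob, rad: grows as the knob is turned clockwise seen from above, 0 = finger swung fully aside, 2.0 = end stop, fully home, the finger pointing across the pocket. Starts between 0 and 0.25. Light friction (0.06 N m), stays where it is left.
- knob3 (a point): Grip point of the far right pocket's clamp bolt knob, on its vertical axis, at (57.5, -125) mm in the shaker's frame, 112 mm up. Black bar 62 mm long along this point's x, 16 mm wide along y (pinch it so), 89 to 123 mm above the counter. Under it (77 to 85 mm up) a steel finger 18 mm wide reaches 75 mm along +x and turns with it, over the pot's lid (5 mm clear) when home.
- clamp3 (a joint): Turn of the far right clamp knob, rad: grows as the knob is turned clockwise seen from above, 0 = finger swung fully aside, 2.0 = end stop, fully home, the finger pointing across the pocket. Starts between 0 and 0.25. Light friction (0.06 N m), stays where it is left.
- shaft (a point): Foot of the square lock shaft, on its vertical axis at the deck's centre, at the shoulder on which the handle sits, 65 mm above the counter. The shaft is 22 x 22 mm for 18 mm, then a round cone nose 10 mm tall, 22 to 10 mm across (28 mm in all); its flats face this point's x and y axes, which turn with it.
- lock (a joint): Turn of the lock shaft, rad: grows clockwise seen from above, 0 = unlocked, 1.15 = end stop, locked. A spring resists with up to 0.12 N m, returns it towards 0 if released early, and clicks over at about 0.85, then pulls the shaft to the stop. Bore and shaft have up to 0.17 rad of play either way. Starts at 0. It is turned with the handle.
- pot0: Full sample pot of paint, white cylinder 56 mm in diameter, 62 mm tall, about 0.22 kg, standing upright on the counter. Origin: centre of its underside, z up. May be absent (None).
- pot1: Full sample pot of paint, white cylinder 56 mm in diameter, 62 mm tall, about 0.22 kg, standing upright on the counter. Origin: centre of its underside, z up. May be absent (None).
- pot2: Full sample pot of paint, white cylinder 56 mm in diameter, 62 mm tall, about 0.22 kg, standing upright on the counter. Origin: centre of its underside, z up. May be absent (None).
- pot3: Full sample pot of paint, white cylinder 56 mm in diameter, 62 mm tall, about 0.22 kg, standing upright on the counter. Origin: centre of its underside, z up. May be absent (None).
- handle: Loose T-handle, 64 mm tall, 0.22 kg: steel hub 52 x 52 x 32 mm with a 25.5 mm square bore open underneath, its sides facing this body's x and y; on top a black bar 100 mm long along x, 16 mm wide along y, from 32 to 64 mm above the underside. Fits the shaft in any of four quarter turns. Origin: centre of the underside, z up. Stands upright on the counter.
- quart_can: Bystander: steel paint can 108 mm in diameter, 125 mm tall, standing on the counter far right of the shaker. Origin: centre of its underside.
- tape: Bystander: roll of masking tape 100 mm across, 25 mm tall, lying flat far left of the shaker. Origin: centre of its underside.
Things that resemble listed ones, but are neither listed nor needed, are in the scene too. What is shaped like the pot1 but green or pink is not meant. Of the things that look like the handle, the smaller one is meant.

How it is judged:
On the way, in this order (a step that is already met when the one before it is completed fails the run):
1. every pot stands upright in a pocket of its own (((horizontal distance between pot0 and pocket0 below 0.008 m and z of pot0 in the frame of pocket0 below 0.004 m) or (horizontal distance between pot0 and pocket1 below 0.008 m and z of pot0 in the frame of pocket1 below 0.004 m) or (horizontal distance between pot0 and pocket2 below 0.008 m and z of pot0 in the frame of pocket2 below 0.004 m) or (horizontal distance between pot0 and pocket3 below 0.008 m and z of pot0 in the frame of pocket3 below 0.004 m)) and ((horizontal distance between pot1 and pocket0 below 0.008 m and z of pot1 in the frame of pocket0 below 0.004 m) or (horizontal distance between pot1 and pocket1 below 0.008 m and z of pot1 in the frame of pocket1 below 0.004 m) or (horizontal distance between pot1 and pocket2 below 0.008 m and z of pot1 in the frame of pocket2 below 0.004 m) or (horizontal distance between pot1 and pocket3 below 0.008 m and z of pot1 in the frame of pocket3 below 0.004 m)) and ((horizontal distance between pot2 and pocket0 below 0.008 m and z of pot2 in the frame of pocket0 below 0.004 m) or (horizontal distance between pot2 and pocket1 below 0.008 m and z of pot2 in the frame of pocket1 below 0.004 m) or (horizontal distance between pot2 and pocket2 below 0.008 m and z of pot2 in the frame of pocket2 below 0.004 m) or (horizontal distance between pot2 and pocket3 below 0.008 m and z of pot2 in the frame of pocket3 below 0.004 m)) and ((horizontal distance between pot3 and pocket0 below 0.008 m and z of pot3 in the frame of pocket0 below 0.004 m) or (horizontal distance between pot3 and pocket1 below 0.008 m and z of pot3 in the frame of pocket1 below 0.004 m) or (horizontal distance between pot3 and pocket2 below 0.008 m and z of pot3 in the frame of pocket2 below 0.004 m) or (horizontal distance between pot3 and pocket3 below 0.008 m and z of pot3 in the frame of pocket3 below 0.004 m)) and angle between each of pot0, pot1, pot2, pot3's own z axis and vertical below 0.1 rad), for 0.2 s.
2. all four clamp knobs are home at their stops, with the pots in place (all of step 1 and value of joint each of clamp0, clamp1, clamp2, clamp3 above 1.9 rad), for 0.2 s.
3. the handle sits fully down on the square shaft (horizontal distance between handle and shaft below 0.005 m and z of handle in the frame of shaft between -0.004 and 0.004 m and angle between handle's own z axis and vertical below 0.1 rad), for 0.2 s.
4. the lock has clicked over to its stop, with the handle on the shaft (all of step 3 and value of joint lock above 1.06 rad), for 0.2 s.
At the end, for the whole second after the job is handed in: Every pot present upright in a pocket (8 mm of its centre, under 4 mm above its floor), all clamp joints above 1.9 rad, lock joint above 1.06 rad, handle upright on the shaft (5 mm of its axis, 4 mm of its shoulder), tilts under 0.1 rad, all at rest (all of step 2 and all of step 4 and linear speed of each of pot0, pot1, pot2, pot3, handle below 0.02 m/s); the robot touches nothing.
It fails at once if a bystander (paint can or tape roll) was shifted by more than 40 mm (distance of any of quart_can, tape from where it was at the start of the episode above 0.04 m).
Of pot0, pot1, pot2, pot3 only 2 to 4 are there at a start; the rules pass over those that are not, and their reading is None.
At some moment in a run one of pot0, pot1, pot2, pot3 may be knocked a few centimetres aside while the robot is not near it.
Once in a run the grip may slacken for a moment while it holds something.
It also fails if it takes over 210 s, if anything falls off the work surface, if the arm or the gripper's body presses on something with over 40 N, if the wrist force passes 120 N, or if a joint passes its speed limit or range.

## Robot

A 6-joint arm with a two-finger parallel gripper is mounted at the origin on the work surface. World frame = base frame: x ahead of the robot, y to its left, z up, the work surface at z = 0. Lengths are in m, angles in rad, forces in N, time in s.
With the tool pointing down it reaches from about 0.25 to 0.775 m from the base axis. Payload 4 kg.
Tool frame: the origin (TCP) lies on the front face of the gripper's body, between the roots of the fingers; the fingertips stand 97 mm ahead of it and the grasp point (between the pads) lies 78 mm ahead of it; z points along the fingers, y is the line along which they close (so a half turn about z gives the same grasp; the last joint's range is limited). The gripper opens to 94 mm and grips with 3 to 60 N. Pads are 16 mm wide; open, the fingers measure 119 mm over their backs; the gripper's body (75 mm by 177 mm) begins 78 mm behind the grasp point.
Start: joints at [1.17, 0.087, 1.371, -0, 1.684, -0.103], TCP at [0.161, 0.526, 0.303] pointing down, gripper open.
Joint ranges: [-3.1, 3.1], [-0.76, 2.03], [0.27, 2.55], [-1.08, 4.22], [0.17, 2.65], [-2.57, 2.57]. Speed limits (rad/s): [2.79, 2.79, 3.14, 3.14, 3.14, 3.14].

## Interface

Orientations are given as a rotation vector (axis times angle).
In Python, from station import monitor, optics, bot gives the robot as it stands.
- The arm moves only by the tool play_rows, never from a script. Its argument "steps" is text: rows parted by semicolons, each of 6 numbers parted by spaces: the shift along the world's x, y, z each as a share of 0.1 m, from -1 to 1, then the turn, a rotation vector about the world's x, y, z each as a share of 120 degrees, from -1 to 1. In form: x y z wx wy wz; .... A call has 1 to 10 rows; each row is the pose to reach, as a shift and turn from the pose commanded when the call began; what a row does not reach only later rows make up. A row lasts 1/10 s, in which the tool goes at most 50 mm and 8.59 degrees, less where a joint would pass 70% of its speed; a pose out of reach is approached as far as the arm can. A call with a number of a shift or a turn outside -1 to 1 is refused whole. A call with a gripper value outside its range is refused whole. "jaw" is the opening, from 0 (shut) to 1 (fully open), set as the call begins (left out, the last holds). The fingers move at their own pace and stop on an object; the grip force is fixed at half the most. Time passes only in rows, so rows that repeat a pose let the fingers close. It gives the time, the measured TCP pose, the force, the opening and the grip force at its end, in the units of the state.
- monitor.get_state(): the state, without advancing time (a new reading comes with each control period).
- optics.snapshot(name): name is "side" or "top"; returns a dict with "img" (480x640x3 uint8, blue, green, red), "K" (3x3 intrinsics, pixels), "xyz" and "rotation" of the camera in the world. Camera axes: x right, y up, looking along -z (the intrinsics and any distortion apply to the point x, -y, -z); pixel columns grow to the right and rows downward; lengths in m; the calibration is good to about 2 mm. A picture is of the moment at which its call begins. There is no depth.
- bot.job_done(): hands the job in; it is judged then, once.
Trained networks look in a picture, given as the dict that the camera call returned (one of the last four; its "shot" number tells which), for a name from the list of things; names that differ only in an ending like _2 or _b are one class to them, and where a whole thing is asked for, a point or a joint stands for the part that bears it (a point fixed in the world has none). Each returns a list of dicts, best first, with "conf" (0 to 1); they miss things now and then, are a little off and sometimes report something else, mostly with a low value. They report only what shows in the picture. A call takes as long as a camera call. They do not tell look-alikes from the thing itself.
- optics.find_in(label, picture): "xy" ([column, row] in pixels, amid what is visible of it).
- optics.silhouettes(label, picture): "region" (480x640 bool, what is visible of it) and "xy" ([column, row] in pixels, amid what is visible of it).
- optics.spot_point(label, picture): "xy" ([column, row] in pixels: a listed point, or the origin of a listed thing).
The state is a dict: "time_s": time; "joint_positions": joint angles; "qd": joint speeds; "effort": joint torques, N m; "position": TCP position; "orientation": TCP orientation; "ft_force": force on the tool from outside, world axes, zero at the start; "ft_torque": the same for the moment, N m; "grip_width": finger opening in m; "finger_force": force on a finger pad.
Only numpy, scipy, OpenCV 4.12 (cv2) and the standard library are available. Lean on these libraries where they do the work, as an engineer would, in place of code of your own. Each camera call takes 0.05 s, during which the arm holds its last target. There are 200 camera calls.

## Working session

There is one attempt and no reset: what is moved stays moved. The work goes in short steps, Python scripts to look and compute and a tool call to move; the robot and the scene stay as the last step left them, time stands still between calls to the robot, and variables do not carry over. Pictures are saved under pics/ and viewed, at most 14 in all, crops included, and the job is handed in when it is done.

Besides the shell and the picture viewer there is one more tool, called in YAML: its name, and indented under it one key for each argument. play_rows: Moves the arm, as the interface text tells. Shift numbers are shares of 0.1 m and turn numbers shares of 120 degrees, none past 1 either way. Its arguments: {"type":"object","properties":{"steps":{"type":"string"},"jaw":{"type":"number"}},"required":["steps"]}

```bash
ls; mkdir -p pics; python3 - <<'E'
from station import monitor, optics, bot
import cv2
s=monitor.get_state(); print(s['time_s'],s['position'],s['orientation'],s['grip_width'])
for n in('top','side'):
    p=optics.snapshot(n); cv2.imwrite(f'pics/{n}0.png',p['img']); print(n,p['K'],p['xyz'],p['rotation'],p.keys())
    for l in('pot1','handle','shaker','knob0','tape','quart_can'):
        print(l,[([int(v) for v in d['xy']],round(d['conf'],2)) for d in optics.find_in(l,p)])
    for l in('pocket0','pocket1','pocket2','pocket3','knob0','knob1','knob2','knob3','shaft','pot0','handle','shaker'):
        print(l,[([round(v,1) for v in d['xy']],round(d['conf'],2)) for d in optics.spot_point(l,p)])
E
```

```text
pics
0.0 [0.16124261 0.52548521 0.3015127 ] [-0.46595901 -3.10629785  0.00332588] 0.09413026367496782
top [[540.71184824   0.         315.28933741]
 [  0.         540.71184824 244.6150748 ]
 [  0.           0.           1.        ]] [ 0.44939314 -0.03452665  1.30199586] [ 0.0237015  -0.04211622 -1.54113791] dict_keys(['img', 'K', 'xyz', 'rotation', 'shot'])
pot1 [([192, 289], 0.97), ([162, 328], 0.91), ([148, 287], 0.77), ([168, 252], 0.75)]
handle [([482, 273], 0.86), ([424, 248], 0.56)]
shaker [([309, 207], 0.55)]
knob0 [([249, 183], 0.9), ([358, 259], 0.67), ([362, 205], 0.63), ([245, 231], 0.56)]
tape [([133, 146], 0.84)]
quart_can [([453, 159], 0.85), ([302, 220], 0.6)]
pocket0 [([329.1, 248.3], 0.85), ([280.5, 241.4], 0.67), ([282.6, 197.6], 0.58), ([330.4, 202.5], 0.56)]
pocket1 [([329.1, 248.3], 0.85), ([280.5, 241.4], 0.67), ([282.6, 197.6], 0.58), ([330.4, 202.5], 0.56)]
pocket2 [([329.1, 248.3], 0.85), ([280.5, 241.4], 0.67), ([282.6, 197.6], 0.58), ([330.4, 202.5], 0.56)]
pocket3 [([329.1, 248.3], 0.85), ([280.5, 241.4], 0.67), ([282.6, 197.6], 0.58), ([330.4, 202.5], 0.5
[... 1620 characters left out ...]
1, 250.2], 0.94), ([334.0, 252.0], 0.87), ([273.6, 286.3], 0.85), ([324.3, 290.8], 0.61)]
knob0 [([318.3, 279.9], 0.71), ([336.6, 201.4], 0.66), ([260.2, 276.1], 0.64), ([285.5, 197.4], 0.61)]
knob1 [([318.3, 279.9], 0.71), ([336.6, 201.4], 0.66), ([260.2, 276.1], 0.64), ([285.5, 197.4], 0.61)]
knob2 [([318.3, 279.9], 0.71), ([336.6, 201.4], 0.66), ([260.2, 276.1], 0.64), ([285.5, 197.4], 0.61)]
knob3 [([318.3, 279.9], 0.71), ([336.6, 201.4], 0.66), ([260.2, 276.1], 0.64), ([285.5, 197.4], 0.61)]
shaft [([303.0, 251.1], 0.73)]
pot0 [([374.1, 379.2], 0.89), ([373.8, 427.4], 0.83), ([428.3, 423.6], 0.81), ([317.6, 401.3], 0.71)]
handle [([360.7, 179.1], 0.92), ([338.4, 204.1], 0.67)]
shaker []
```

View pics/top0.png

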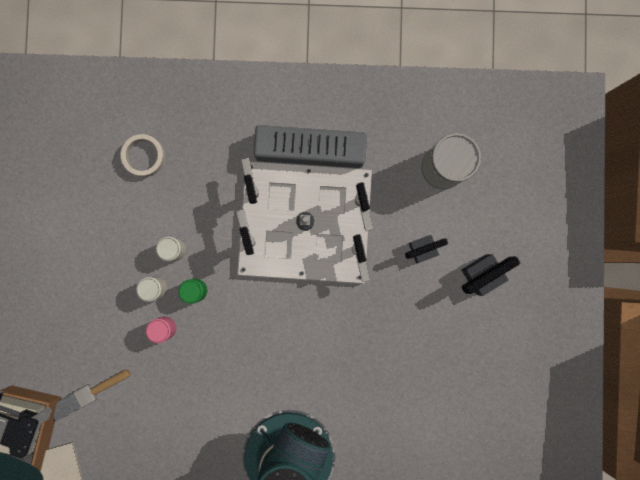

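View pics/side0.png

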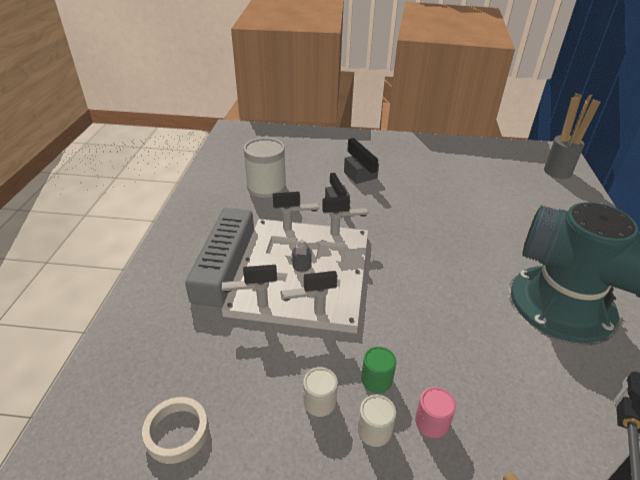

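```bash
cat > lib.py <<'E'
import numpy as np, cv2
from scipy.optimize import least_squares
from scipy.spatial.transform import Rotation as R
from station import monitor, optics, bot
def proj(p,X):
    c=(np.atleast_2d(X)-p['xyz'])@R.from_rotvec(p['rotation']).as_matrix()
    K=np.array(p['K']); return np.c_[K[0,2]+K[0,0]*c[:,0]/-c[:,2], K[1,2]-K[1,1]*c[:,1]/-c[:,2]]
def ray(p,uv,z):
    K=np.array(p['K']); d=np.array([(uv[0]-K[0,2])/K[0,0],-(uv[1]-K[1,2])/K[1,1],-1.])
    d=R.from_rotvec(p['rotation']).as_matrix()@d; o=np.array(p['xyz']); return o+d*(z-o[2])/d[2]
def pts(p,l,c=.3): return [np.array(d['xy']) for d in optics.spot_point(l,p) if d['conf']>c]
def both(): return {n:optics.snapshot(n) for n in('top','side')}
def save(p,name,box=None,s=1):
    im=p['img']
    if box: im=im[box[1]:box[3],box[0]:box[2]]
    cv2.imwrite('pics/'+name,cv2.resize(im,None,fx=s,fy=s,interpolation=cv2.INTER_CUBIC))
L={'pocket':[(-.0575,.06,.01),(.0575,.06,.01),(-.0575,-.06,.01),(.0575,-.06,.01)],
   'knob':[(-.0575,.125,.112),(.0575,.125,.112),(-.0575,-.125,.112),(.0575,-.125,.112)],'shaft':[(0,0,.065)]}
def world(q,X):
    c,s=np.cos(q[2]),np.sin(q[2]); X=np.atleast_2d(X).astype(float)
    return np.c_[q[0]+c*X[:,0]-s*X[:,1],q[1]+s*X[:,0]+c*X[:,1],X[:,2]]
E
python3 - <<'E'
from lib import *
P=[both(),both()]
obs=[]
q0=np.r_[ray(P[0]['top'],(304.4,223.2),.065)[:2],0.]
P0=P
q=q0
for it in range(3):
    r=[]
    if it==0:
        D=[(p,k,pts(p,k+('0' if k!='shaft' else ''))) for b in P for p in b.values() for k in L]
    O=[]
    for p,k,d in D:
        for X in L[k]:
            u=proj(p,world(q,X))[0]
            if d:
                e=min(d,key=lambda a:np.linalg.norm(a-u))
                if np.linalg.norm(e-u)<15: O.append((p,X,e,k))
    f=lambda q:np.concatenate([proj(p,world(q,X))[0]-e for p,X,e,k in O])
    q=least_squares(f,q,loss='soft_l1').x
print(q0,q,np.degrees(q[2]))
for (p,X,e,k),v in zip(O,f(q).reshape(-1,2)): print(k,X[:2],p['shot'],v.round(1))
for n,l in (('top','pot0'),('side','pot0'),('top','handle'),('side','handle')):
    for b in P: print(l,n,[ray(b[n],u,0).round(4)[:2].tolist() for u in pts(b[n],l)])
# refined silhouettes
p=P[1]['top']
save(p,'topcrop.png',(110,220,540,350),1.8)
E
```

```text
[ 0.55006266 -0.02193523  0.        ] [ 0.55463828 -0.02152812 -0.03559236] -2.039292079205055
pocket (0.0575, 0.06) 3 [ 0.3 -3.1]
pocket (-0.0575, -0.06) 3 [-4.3  0.4]
pocket (0.0575, -0.06) 3 [ 0.5 -1.1]
knob (-0.0575, 0.125) 3 [-3.6  1.5]
knob (0.0575, 0.125) 3 [-0.1 -0.3]
knob (-0.0575, -0.125) 3 [-1.8 -0.1]
knob (0.0575, -0.125) 3 [-1.2  0.5]
shaft (0, 0) 3 [-1.8  0.3]
pocket (-0.0575, 0.06) 4 [ 0.7 -1.3]
pocket (0.0575, 0.06) 4 [-1.6 -1.6]
pocket (-0.0575, -0.06) 4 [-1.   0.6]
knob (-0.0575, 0.125) 4 [ 3.6 -0.3]
knob (0.0575, 0.125) 4 [ 4.2 -3.7]
knob (-0.0575, -0.125) 4 [0.4 2.1]
knob (0.0575, -0.125) 4 [0.4 0.2]
shaft (0, 0) 4 [-0.   0.4]
pocket (-0.0575, 0.06) 5 [-0.4  1.3]
pocket (0.0575, 0.06) 5 [ 0.2 -2.7]
pocket (-0.0575, -0.06) 5 [-1.7  1.3]
pocket (0.0575, -0.06) 5 [-0.7 -3.2]
knob (-0.0575, 0.125) 5 [ 1.3 -1.1]
knob (0.0575, 0.125) 5 [ 0.3 -0.1]
knob (-0.0575, -0.125) 5 [-1.4 -1.4]
knob (0.0575, -0.125) 5 [ 0.7 -2.1]
shaft (0, 0) 5 [1.6 1.9]
pocket (-0.0575, 0.06) 6 [0.1 2. ]
pocket (0.0575, 0.06) 6 [-0.4 -1.9]
pocket (-0.0575, -0.06) 6 [-0.7  0.8]
pocket (0.0575, -0.06) 6 [-2.2 -1.5]
knob (-0.0575, 0.125) 6 [ 2.9 -1.4]
knob (0.0575, 0.125) 6 [-0.  -2.3]
knob (-0.0575, -0.125) 6 [-1.2 -0.5]
knob (0.0575, -0.125) 6 [2. 0.]
shaft (0, 0) 6 [ 1.3 -1.8]
pot0 top [[0.3897, 0.3307], [0.2965, 0.3054], [0.4945, -0.0802]]
pot0 top [[0.2835, 0.2956], [0.387, 0.2389], [0.4797, 0.2928], [0.3911, 0.3289]]
pot0 side [[0.3862, 0.3283], [0.4901, 0.2897], [0.3847, 0.2312], [0.3002, 0.3053]]
pot0 side [[0.387, 0.2306], [0.3862, 0.3311], [0.6997, -0.3658], [0.2971, 0.3107], [0.4904, 0.2844]]
handle top [[0.4372, -0.4521], [0.5027, -0.307]]
handle top [[0.4415, -0.4523], [0.4973, -0.3052], [0.4982, -0.0734], [0.4811, 0.2921]]
handle side [[0.4964, -0.2979], [0.4478, -0.4433]]
handle side [[0.4548, -0.438], [0.4957, -0.2966]]
```

View pics/topcrop.png

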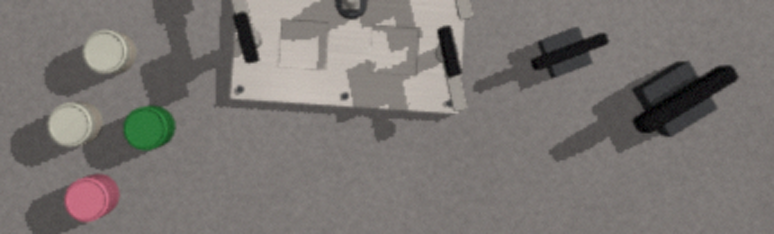

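```bash
cat >> lib.py <<'E'
from scipy.ndimage import map_coordinates
from scipy.optimize import minimize
def edgefit(ps,q,win=6):
    h=[(-.135,-.15),(-.135,.15),(.135,.15),(.135,-.15)]; segs=[(0,1),(1,2),(0,3)]
    for it in range(4):
        O=[]
        for p in ps:
            g=cv2.GaussianBlur(cv2.cvtColor(p['img'],cv2.COLOR_BGR2GRAY),(0,0),.8).astype(float)
            for a,b in segs:
                for t in np.linspace(.05,.95,60):
                    X=np.r_[np.array(h[a])*(1-t)+np.array(h[b])*t,.022]
                    n=np.r_[(-1,0) if (a,b)==(0,1) else (0,1) if b==2 else (0,-1),0]
                    u=proj(p,world(q,X))[0]; v=proj(p,world(q,X+.01*n))[0]-u; v/=np.linalg.norm(v)
                    s=np.arange(-win,win+.01,.25); c=u+s[:,None]*v
                    I=map_coordinates(g,[c[:,1],c[:,0]],order=1); d=np.gradient(I,.25)
                    k=d.argmin()
                    if d[k]<-15: O.append((p,X,v,c[k]))
        f=lambda q:np.array([(proj(p,world(q,X))[0]-e)@v for p,X,v,e in O])
        q=least_squares(f,q,loss='soft_l1',f_scale=.5).x
    return q,len(O),np.median(abs(f(q)))
def box(x0,x1,y0,y1,z0,z1): return np.array([(x,y,z) for x in(x0,x1) for y in(y0,y1) for z in(z0,z1)])
T=np.linspace(0,2*np.pi,40)
CYL=[np.array([(.028*np.cos(t),.028*np.sin(t),z) for t in T for z in(0,.062)])]
HAN=[box(-.026,.026,-.026,.026,0,.032),box(-.05,.05,-.008,.008,.032,.064)]
def render(p,parts,q,dz=0,S=4):
    m=np.zeros((480*S,640*S),np.uint8)
    for b in parts:
        u=proj(p,world(q,b+[0,0,dz])); cv2.fillConvexPoly(m,cv2.convexHull(((u+.5)*S-.5).round().astype(np.int32)),255)
    return cv2.resize(m,(640,480),interpolation=cv2.INTER_AREA)/255.
def mfit(obs,parts,q,rot):
    def c(d):
        qq=np.r_[q[:2]+d[:2]*.01, q[2]+(d[2]*.2 if rot else 0)]
        return sum(np.abs(render(p,parts,qq)-m).sum()/m.sum() for p,m in obs)
    n=3 if rot else 2
    r=minimize(c,np.zeros(n),method='Nelder-Mead',options=dict(initial_simplex=np.vstack([np.zeros(n),np.eye(n)]),xatol=.005,fatol=1e-3))
    d=np.r_[r.x,0][:3]; return np.r_[q[:2]+d[:2]*.01,q[2]+(d[2]*.2 if rot else 0)],r.fun/len(obs)
def masks(ps,l,xy,h=.03,tol=20):
    o=[]
    for p in ps:
        u=proj(p,[*xy,h])[0]; d=[e for e in optics.silhouettes(l,p) if np.linalg.norm(np.array(e['xy'])-u)<tol]
        if d: o.append((p,d[0]['region'].astype(float)))
    return o
E
python3 - <<'E'
from lib import *
b=both(); ps=list(b.values()); q=np.array([.5546,-.0215,-.0356])
for s in ([ps[0]],[ps[1]],ps): print('shaker',edgefit(s,q))
for xy in [(.386,.330),(.4855,.289)]:
    o=masks(ps,'pot0',xy)
    for s in [[x] for x in o]+[o]: print('pot',mfit(s,CYL,np.r_[xy,0],0))
o=masks(ps,'handle',(.498,-.3))
for s in [[x] for x in o]+[o]: print('handle',mfit(s,HAN,np.r_[.498,-.3,-1.3],1))
p=ps[0];g=p['img'].max(2)
for X in L['knob']:
    X=np.r_[X[:2],.123];qq=edgefit(ps,q)[0];u=proj(p,world(qq,X))[0].round().astype(int)
    w=(g[u[1]-20:u[1]+21,u[0]-20:u[0]+21]<45).astype(np.uint8)
    n,lab,st,ce=cv2.connectedComponentsWithStats(w); k=1+st[1:,4].argmax()
    ys,xs=np.nonzero(lab==k); W=np.array([ray(p,(x+u[0]-20,y+u[1]-20),.123)[:2] for x,y in zip(xs,ys)])
    c=W.mean(0); ev=np.linalg.eigh(np.cov((W-c).T))[1][:,1]
    print('knob',c,'expected',world(qq,X)[0][:2],'ang',np.degrees(np.arctan2(ev[1],ev[0])),len(W))
E
```

```text
shaker (array([ 0.55723303, -0.02201572, -0.03923894]), 143, np.float64(0.26080958131326937))
shaker (array([ 0.55656289, -0.02213995, -0.03738089]), 156, np.float64(0.23679998154692888))
shaker (array([ 0.55685574, -0.02205859, -0.03813943]), 299, np.float64(0.25195166183874923))
pot (array([0.39030751, 0.32980153, 0.        ]), np.float64(0.05599163736577022))
pot (array([0.38852323, 0.3302257 , 0.        ]), np.float64(0.060954495005549385))
pot (array([0.38898271, 0.32983603, 0.        ]), np.float64(0.0668380911056165))
pot (array([0.48399142, 0.28867844, 0.        ]), np.float64(0.07463192889612592))
pot (array([0.48308587, 0.28906348, 0.        ]), np.float64(0.05585923689864295))
pot (array([0.48332237, 0.28908297, 0.        ]), np.float64(0.06706274944553023))
handle (array([ 0.50164245, -0.3069115 , -1.17744768]), np.float64(0.09861064425770309))
handle (array([ 0.51120052, -0.35093667, -1.50063408]), np.float64(0.5022677757971875))
handle (array([ 0.50152064, -0.30749213, -1.17435197]), np.float64(0.379410463175169))
knob [0.50415433 0.10364761] expected [0.50416382 0.10504299] ang -162.0023768182196 185
knob [0.61710822 0.09924423] expected [0.61908019 0.10065802] ang -164.4578863853129 182
knob [ 0.49321941 -0.14319444] expected [ 0.49463128 -0.1447752 ] ang -166.3372734030751 176
knob [ 0.60675495 -0.14733041] expected [ 0.60954765 -0.14916017] ang -166.31496852979092 192
```

Candidates: white pots at px (169,249) and (150,289) are meant, while green (193,291) and pink (161,330) are not. The handle is the smaller T-handle at (425,248), not the big one at (490,274). The crop confirms both choices. Pot1 at (.4833,.2891) goes first.

play_rows:
  steps: "0.8 -0.59 -0.2 0 0 -0.014; 0.8 -0.59 -0.2 0 0 -0.014; 0.8 -0.59 -0.2 0 0 -0.014"
  jaw: 1

```text
time_s: 3.8
position: [0.2447, 0.4638, 0.2811]
orientation: [0.521, 3.097, -0.006]
ft_force: [-0.5, -0.5, 0.4]
grip_width: 0.094
finger_force: 0.0
```

play_rows:
  steps: "0.8 -0.59 -0.2 0 0 -0.014; 0.8 -0.59 -0.2 0 0 -0.014; 0.8 -0.59 -0.2 0 0 -0.014"

```text
time_s: 4.1
position: [0.3244, 0.4049, 0.2613]
orientation: [0.567, 3.09, -0.005]
ft_force: [-0.3, -0.0, -0.2]
grip_width: 0.0939
finger_force: 0.0
```

play_rows:
  steps: "0.8 -0.59 -0.2 0 0 -0.014; 0.8 -0.59 -0.2 0 0 -0.014; 0.8 -0.59 -0.2 0 0 -0.014"

```text
time_s: 4.4
position: [0.404, 0.3463, 0.2413]
orientation: [-0.611, -3.081, 0.004]
ft_force: [0.0, 0.5, -0.3]
grip_width: 0.0937
finger_force: 0.0
```

play_rows:
  steps: "0.8 -0.59 0 0 0 -0.014; 0.8 -0.59 0 0 0 -0.014; 0.8 -0.59 0 0 0 -0.014; 0.8 -0.59 0 0 0 -0.014"

```text
time_s: 4.8
position: [0.4813, 0.2904, 0.2428]
orientation: [-0.649, -3.073, -0.001]
ft_force: [-0.3, 0.6, -0.1]
grip_width: 0.094
finger_force: 0.0
```

```bash
cat >> lib.py <<'E'
def tcp(tgt=None):
    s=monitor.get_state(); M=R.from_rotvec(s['orientation']).as_matrix()
    psi=np.degrees(np.arctan2(M[1,1],M[0,1]))
    print('t',round(s['time_s'],2),'pos',s['position'].round(4),'psi',round(psi,1),'zaxis',M[:,2].round(3),'w',round(s['grip_width'],4),'F',np.round(s['ft_force'],1),'ff',s['finger_force'])
    if tgt is not None:
        print('shift',((np.array(tgt[:3])-s['position'])*10).round(3),'turn',round(((tgt[3]-psi+90)%180-90)/120,3))
E
python3 - <<'E'
from lib import *
tcp([.4833,.2891,.222,66.5])
b=both(); ps=list(b.values())
for xy in [(.389,.330),(.4833,.289)]:
    o=masks(ps,'pot0',xy,tol=30)
    for s in [[x] for x in o]+[o]: print('pot',mfit(s,CYL,np.r_[xy,0],0))
E
```

```text
t 4.8 pos [0.4813 0.2904 0.2428] psi 66.2 zaxis [-0.001  0.001 -1.   ] w 0.094 F [-0.3  0.6 -0.1] ff 0.0
shift [ 0.02  -0.013 -0.208] turn 0.003
pot (array([0.40304297, 0.28289063, 0.        ]), np.float64(8.419964349376114))
pot (array([0.38883283, 0.33036967, 0.        ]), np.float64(0.04958400233542549))
pot (array([0.3885258 , 0.32895054, 0.        ]), np.float64(4.443500469591551))
pot (array([0.50118065, 0.26994826, 0.        ]), np.float64(8.089844893181153))
pot (array([0.48271699, 0.29037642, 0.        ]), np.float64(0.08670685235224831))
pot (array([0.48333174, 0.28839941, 0.        ]), np.float64(4.166596988038399))
```

play_rows:
  steps: "0.02 -0.013 -0.4 0 0 0; 0.02 -0.013 -0.8 0 0 0; 0.02 -0.013 -1 0 0 0; 0.02 -0.013 -1 0 0 0"

```text
time_s: 5.5
position: [0.4807, 0.2881, 0.1386]
orientation: [-0.644, -3.068, 0.008]
ft_force: [-0.1, -0.2, 0.4]
grip_width: 0.0938
finger_force: 0.0
```

play_rows:
  steps: "0 0 -0.18 0 0 0; 0 0 -0.18 0 0 0"

```text
time_s: 5.7
position: [0.4826, 0.2887, 0.1243]
orientation: [-0.646, -3.073, 0.002]
ft_force: [0.0, 0.3, -0.6]
grip_width: 0.0935
finger_force: 0.0
```

play_rows:
  steps: "0 0 0 0 0 0; 0 0 0 0 0 0; 0 0 0 0 0 0; 0 0 0 0 0 0; 0 0 0 0 0 0; 0 0 0 0 0 0"
  jaw: 0

```text
time_s: 6.3
position: [0.4837, 0.2888, 0.1252]
orientation: [0.647, 3.073, 0.002]
ft_force: [0.6, 0.8, 1.2]
grip_width: 0.0557
finger_force: 30.0
```

play_rows:
  steps: "0 0 0.3 0 0 0; 0 0 0.6 0 0 0; 0 0 1 0 0 0; 0 0 1 0 0 0"

```text
time_s: 6.7
position: [0.4856, 0.2895, 0.231]
orientation: [0.645, 3.065, 0.011]
ft_force: [-0.0, 0.2, -0.3]
grip_width: 0.0556
finger_force: 30.0
```

play_rows:
  steps: "0.22 -0.42 0.4 0 0 -0.06; 0.44 -0.84 0.4 0 0 -0.12; 0.44 -0.84 0.4 0 0 -0.19; 0.44 -0.84 0.4 0 0 -0.19"

```text
time_s: 7.1
position: [0.5278, 0.2028, 0.2631]
orientation: [-1.246, -2.882, 0.002]
ft_force: [0.2, -0.1, -1.9]
grip_width: 0.0557
finger_force: 30.0
```

play_rows:
  steps: "0.22 -0.42 0 0 0 -0.06; 0.44 -0.84 0 0 0 -0.12; 0.44 -0.84 0 0 0 -0.19; 0.44 -0.84 0 0 0 -0.19"

```text
time_s: 7.5
position: [0.571, 0.1203, 0.2625]
orientation: [-1.783, -2.582, 0.003]
ft_force: [-0.1, 0.2, -3.0]
grip_width: 0.0555
finger_force: 30.0
```

play_rows:
  steps: "0.22 -0.42 0 0 0 -0.06; 0.44 -0.84 0 0 0 -0.12; 0.44 -0.84 0 0 0 -0.19; 0.44 -0.84 0 0 0 -0.19; 0.44 -0.84 0 0 0 -0.19"

```text
time_s: 8.0
position: [0.6148, 0.0382, 0.2638]
orientation: [-2.253, -2.186, 0.001]
ft_force: [-1.1, -0.4, -2.5]
grip_width: 0.0556
finger_force: 30.0
```

```bash
python3 - <<'E'
from lib import *
tcp([.6166,.0357,.136,-2.2])
p=optics.snapshot('side'); save(p,'held1.png',(180,180,440,480),2)
print(edgefit([p],np.array([.5569,-.0221,-.0381])))
s=monitor.get_state()['position']
from lib import mfit
for d in optics.silhouettes('pot0',p): print(np.round(d['xy']),round(d['conf'],2))
print(proj(p,[s[0],s[1],s[2]-.078]))
E
```

```text
t 8.0 pos [0.6148 0.0382 0.2638] psi -1.7 zaxis [-0.002  0.001 -1.   ] w 0.0556 F [-1.1 -0.4 -2.5] ff 29.99951183795929
shift [ 0.018 -0.025 -1.278] turn -0.004
(array([ 0.55651338, -0.02213036, -0.03746705]), 141, np.float64(0.24764707053994545))
[433. 412.] 0.91
[264. 227.] 0.76
[292. 270.] 0.74
[374. 420.] 0.71
[342. 208.] 0.25
[[266.22779644 220.72238918]]
```

View pics/held1.png

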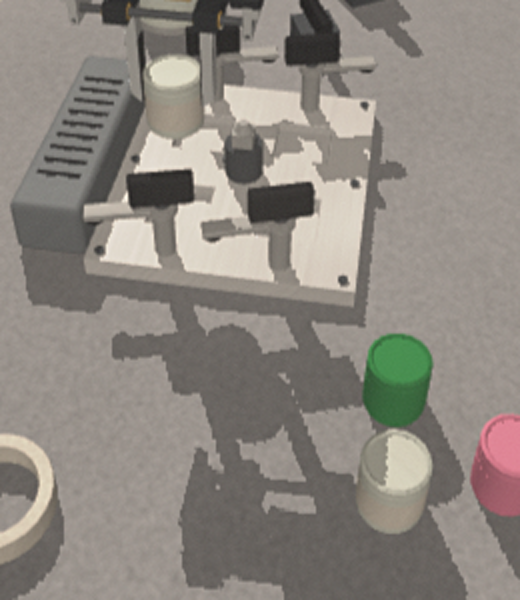

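play_rows:
  steps: "0.014 -0.005 -0.3 0 0 -0.002; 0.014 -0.005 -0.7 0 0 -0.002; 0.014 -0.005 -0.7 0 0 -0.002; 0.014 -0.005 -0.7 0 0 -0.002"

```text
time_s: 8.5
position: [0.6161, 0.0369, 0.1943]
orientation: [-2.264, -2.176, 0.002]
ft_force: [-0.1, 0.1, -1.4]
grip_width: 0.0555
finger_force: 30.0
```

```bash
python3 - <<'E'
from lib import *
tcp([.6166,.0357,.136,-2.2])
b=both(); s=monitor.get_state()['position']
p=b['side']
ds=optics.silhouettes('pot0',p)
u=proj(p,[s[0],s[1],s[2]-.09])[0]
d=min(ds,key=lambda d:np.linalg.norm(d['xy']-u)); print(d['xy'],u)
C=[CYL[0]+[0,0,s[2]-.124]]
print(mfit([(p,d['region'].astype(float))],C,np.r_[s[:2],0],0))
E
```

```text
t 8.5 pos [0.6161 0.0369 0.1943] psi -2.3 zaxis [-0.002  0.    -1.   ] w 0.0555 F [-0.1  0.1 -1.4] ff 29.999372363090515
shift [ 0.005 -0.012 -0.583] turn 0.001
[263.0, 249.3] [266.95590673 251.32538928]
(array([0.6172882 , 0.03894576, 0.        ]), np.float64(0.2772992799891319))
```

Occluded fit, but consistent within tolerance. Lower.

play_rows:
  steps: "0.005 -0.012 -0.2 0 0 0; 0.005 -0.012 -0.4 0 0 0; 0.005 -0.012 -0.5 0 0 0; 0.005 -0.012 -0.56 0 0 0; 0.005 -0.012 -0.58 0 0 0; 0.005 -0.012 -0.58 0 0 0"

```text
time_s: 9.25
position: [0.6177, 0.0348, 0.1376]
orientation: [2.267, 2.173, 0.002]
ft_force: [0.5, -0.8, -2.1]
grip_width: 0.0553
finger_force: 30.0
```

play_rows:
  steps: "0 0 -0.02 0 0 0; 0 0 -0.02 0 0 0"

```text
time_s: 9.45
position: [0.6176, 0.0348, 0.1353]
orientation: [2.267, 2.174, 0.001]
ft_force: [-0.3, 0.3, -2.3]
grip_width: 0.0554
finger_force: 30.0
```

play_rows:
  steps: "0 0 0 0 0 0; 0 0 0 0 0 0; 0 0 0 0 0 0; 0 0 0 0 0 0"
  jaw: 0.9

```text
time_s: 9.85
position: [0.6175, 0.0348, 0.1352]
orientation: [2.267, 2.174, 0.001]
ft_force: [0.6, -0.5, 0.2]
grip_width: 0.0832
finger_force: 0.0
```

play_rows:
  steps: "0 0 0.3 0 0 0; 0 0 0.7 0 0 0; 0 0 1 0 0 0; 0 0 1 0 0 0"

```text
time_s: 10.25
position: [0.6195, 0.0348, 0.2414]
orientation: [2.262, 2.168, 0.013]
ft_force: [0.9, 0.3, 0.1]
grip_width: 0.0846
finger_force: 0.0
```

play_rows:
  steps: "-0.4 0.5 0 0 0 0.07; -0.8 0.95 0 0 0 0.14; -0.8 0.95 0 0 0 0.16; -0.8 0.95 0 0 0 0.16"
  jaw: 1

```text
time_s: 10.65
position: [0.535, 0.132, 0.2337]
orientation: [-1.867, -2.524, 0.001]
ft_force: [0.3, 0.6, 0.5]
grip_width: 0.0942
finger_force: 0.0
```

```bash
python3 - <<'E'
from lib import *
tcp()
b=both(); ps=list(b.values())
for xy,dz in [((.389,.330),0),((.6166,.0357),.01)]:
    o=masks(ps,'pot0',xy,tol=25,h=.03+dz)
    C=[CYL[0]+[0,0,dz]]
    for s in [[x] for x in o]: print('pot',mfit(s,C,np.r_[xy,0],0))
E
```

```text
t 10.65 pos [0.535  0.132  0.2337] psi 17.0 zaxis [-0.002  0.001 -1.   ] w 0.0942 F [0.3 0.6 0.5] ff 0.0
pot (array([0.38926354, 0.32984986, 0.        ]), np.float64(0.12247768819879896))
pot (array([0.38871537, 0.33084307, 0.        ]), np.float64(0.05014928283308351))
pot (array([0.61876442, 0.03481456, 0.        ]), np.float64(0.0681286883685513))
pot (array([0.615975 , 0.0297625, 0.       ]), np.float64(2.159607843137255))
```

play_rows:
  steps: "-0.37 0.5 0 0 0 -0.07; -0.73 0.99 0 0 0 -0.14; -0.73 0.99 0 0 0 -0.21; -0.73 0.99 0 0 0 -0.24; -0.73 0.99 0 0 0 -0.24"

```text
time_s: 11.45
position: [0.4645, 0.2289, 0.2347]
orientation: [2.441, 1.977, 0.0]
ft_force: [0.0, 0.1, -1.1]
grip_width: 0.094
finger_force: 0.0
```

play_rows:
  steps: "-0.37 0.5 0 0 0 -0.07; -0.73 0.99 0 0 0 -0.14; -0.73 0.99 0 0 0 -0.21; -0.73 0.99 0 0 0 -0.235; -0.73 0.99 0 0 0 -0.235; -0.73 0.99 0 0 0 -0.235"

```text
time_s: 12.05
position: [0.3922, 0.3272, 0.2346]
orientation: [2.849, 1.323, -0.0]
ft_force: [-0.0, -0.3, 0.6]
grip_width: 0.0942
finger_force: 0.0
```

```bash
python3 - <<'E'
from lib import *
tcp([.389,.3302,.124,-40])
b=both(); ps=list(b.values())
for xy,dz in [((.389,.330),0)]:
    o=masks(ps,'pot0',xy,tol=30,h=.03+dz)
    for s in [[x] for x in o]: print('pot',mfit(s,CYL,np.r_[xy,0],0))
E
```

```text
t 12.05 pos [0.3922 0.3272 0.2346] psi -40.2 zaxis [ 0. -0. -1.] w 0.0942 F [-0.  -0.3  0.6] ff 0.0
shift [-0.032  0.03  -1.106] turn 0.001
pot (array([0.38861691, 0.32740024, 0.        ]), np.float64(0.5331939410835425))
pot (array([0.3890641 , 0.33078047, 0.        ]), np.float64(0.042258033434504017))
```

play_rows:
  steps: "-0.03 0.03 -0.4 0 0 0; -0.03 0.03 -0.8 0 0 0; -0.03 0.03 -1 0 0 0; -0.03 0.03 -1 0 0 0"

```text
time_s: 12.65
position: [0.3866, 0.329, 0.1308]
orientation: [2.849, 1.321, -0.013]
ft_force: [-0.5, 0.0, -0.0]
grip_width: 0.094
finger_force: 0.0
```

play_rows:
  steps: "0 0 -0.1 0 0 0; 0 0 -0.1 0 0 0"

```text
time_s: 12.85
position: [0.3887, 0.3308, 0.125]
orientation: [-2.85, -1.322, -0.001]
ft_force: [0.0, 0.2, 0.4]
grip_width: 0.094
finger_force: 0.0
```

play_rows:
  steps: "0 0 0 0 0 0; 0 0 0 0 0 0; 0 0 0 0 0 0; 0 0 0 0 0 0; 0 0 0 0 0 0; 0 0 0 0 0 0"
  jaw: 0

```text
time_s: 13.45
position: [0.3884, 0.3308, 0.125]
orientation: [2.85, 1.322, 0.001]
ft_force: [-0.2, -0.3, 1.1]
grip_width: 0.0558
finger_force: 30.0
```

play_rows:
  steps: "0 0 0.3 0 0 0; 0 0 0.6 0 0 0; 0 0 1 0 0 0; 0 0 1 0 0 0"

```text
time_s: 13.85
position: [0.3904, 0.3323, 0.2307]
orientation: [-2.848, -1.321, -0.018]
ft_force: [1.2, 1.1, -2.1]
grip_width: 0.0557
finger_force: 30.0
```

play_rows:
  steps: "0.18 -0.48 0.4 0 0 0.06; 0.38 -0.97 0.4 0 0 0.105; 0.38 -0.97 0.4 0 0 0.105; 0.38 -0.97 0.4 0 0 0.105"

```text
time_s: 14.25
position: [0.4268, 0.2319, 0.2636]
orientation: [2.69, 1.622, -0.002]
ft_force: [0.3, 0.4, -1.6]
grip_width: 0.0557
finger_force: 30.0
```

play_rows:
  steps: "0.18 -0.48 0 0 0 0.06; 0.38 -0.97 0 0 0 0.105; 0.38 -0.97 0 0 0 0.105; 0.38 -0.97 0 0 0 0.105"

```text
time_s: 14.65
position: [0.4641, 0.1365, 0.2631]
orientation: [-2.494, -1.907, 0.003]
ft_force: [-0.2, 1.5, -1.7]
grip_width: 0.0556
finger_force: 30.0
```

play_rows:
  steps: "0.18 -0.48 0 0 0 0.06; 0.38 -0.97 0 0 0 0.105; 0.38 -0.97 0 0 0 0.105; 0.38 -0.97 0 0 0 0.105; 0.38 -0.97 -0.3 0 0 0.105; 0.38 -0.97 -0.6 0 0 0.105; 0.38 -0.97 -0.6 0 0 0.105"

```text
time_s: 15.35
position: [0.499, 0.0424, 0.1996]
orientation: [-2.259, -2.171, 0.011]
ft_force: [-0.8, 0.5, -2.1]
grip_width: 0.0557
finger_force: 30.0
```

```bash
python3 - <<'E'
from lib import *
tcp([.5017,.0401,.136,-2.2])
E
```

```text
t 15.35 pos [0.499  0.0424 0.1996] psi -2.3 zaxis [-0.011  0.002 -1.   ] w 0.0557 F [-0.8  0.5 -2.1] ff 29.999700486660004
shift [ 0.027 -0.023 -0.636] turn 0.001
```

play_rows:
  steps: "0.01 -0.01 0 0 0 0; 0.01 -0.01 0 0 0 0; 0.01 -0.01 0 0 0 0"

```text
time_s: 15.65
position: [0.5042, 0.0393, 0.2068]
orientation: [2.265, 2.173, 0.005]
ft_force: [0.6, -0.0, -1.0]
grip_width: 0.0555
finger_force: 30.0
```

```bash
python3 - <<'E'
from lib import *
tcp([.5017,.0401,.1365,-2.2])
E
```

```text
t 15.65 pos [0.5042 0.0393 0.2068] psi -2.4 zaxis [ 0.004  0.    -1.   ] w 0.0555 F [ 0.6 -0.  -1. ] ff 29.99956101179123
shift [-0.025  0.008 -0.703] turn 0.002
```

play_rows:
  steps: "-0.02 0.008 -0.2 0 0 0; -0.02 0.008 -0.4 0 0 0; -0.02 0.008 -0.5 0 0 0; -0.02 0.008 -0.5 0 0 0; -0.02 0.008 -0.5 0 0 0"

```text
time_s: 16.15
position: [0.5018, 0.0396, 0.1557]
orientation: [2.267, 2.173, 0.002]
ft_force: [-0.2, 0.5, -1.2]
grip_width: 0.0554
finger_force: 30.0
```

```bash
python3 - <<'E'
from lib import *
tcp([.5017,.0401,.1365,-2.2])
E
```

```text
t 16.15 pos [0.5018 0.0396 0.1557] psi -2.4 zaxis [ 0.002  0.    -1.   ] w 0.0554 F [-0.2  0.5 -1.2] ff 29.999622702598572
shift [-0.001  0.005 -0.192] turn 0.002
```

play_rows:
  steps: "0 0.004 -0.1 0 0 0; 0 0.004 -0.17 0 0 0; 0 0.004 -0.2 0 0 0; 0 0.004 -0.2 0 0 0"

```text
time_s: 16.55
position: [0.501, 0.04, 0.1349]
orientation: [-2.267, -2.174, 0.001]
ft_force: [-1.4, -0.1, 1.4]
grip_width: 0.0556
finger_force: 30.0
```

play_rows:
  steps: "0 0 0 0 0 0; 0 0 0 0 0 0; 0 0 0 0 0 0; 0 0 0 0 0 0"
  jaw: 0.9

```text
time_s: 16.95
position: [0.5014, 0.04, 0.1348]
orientation: [2.268, 2.174, 0.001]
ft_force: [0.4, -0.3, 0.3]
grip_width: 0.0831
finger_force: 0.0
```

play_rows:
  steps: "0 0 0.3 0 0 0; 0 0 0.7 0 0 0; 0 0 1 0 0 0; 0 0 1 0 0 0.06; 0 0 1 0 0 0.12; 0 0 1 0 0 0.19; 0 0 1 0 0 0.26; 0 0 1 0 0 0.33; 0 0 1 0 0 0.4; 0 0 1 0 0 0.47"

```text
time_s: 17.95
position: [0.5013, 0.04, 0.2347]
orientation: [0.962, 2.99, 0.0]
ft_force: [-0.2, 0.0, -0.1]
grip_width: 0.0847
finger_force: 0.0
```

play_rows:
  steps: "-0.2 0.3 0 0 0 0.07; -0.4 0.6 0 0 0 0.14; -0.4 0.6 0 0 0 0.21; -0.4 0.6 0 0 0 0.28; -0.4 0.6 0 0 0 0.35; -0.4 0.6 0 0 0 0.42; -0.4 0.6 0 0 0 0.45; -0.4 0.6 0 0 0 0.45; -0.4 0.6 0 0 0 0.45"

```text
time_s: 18.85
position: [0.4613, 0.1, 0.2347]
orientation: [-0.489, 3.103, 0.0]
ft_force: [-0.2, -0.1, -0.0]
grip_width: 0.0848
finger_force: 0.0
```

```bash
python3 - <<'E'
from lib import *
tcp([.5042,.1050,.190,108])
b=both(); ps=list(b.values())
for xy in [(.5017,.0401),(.6166,.0357)]:
    o=masks(ps,'pot0',xy,tol=25,h=.04)
    C=[CYL[0]+[0,0,.01]]
    for s in [[x] for x in o]: print('pot',s[0][0]['shot'],mfit(s,C,np.r_[xy,0],0))
save(ps[1],'placed.png',(180,180,440,380),2)
E
```

```text
t 18.85 pos [0.4613 0.1    0.2347] psi 107.9 zaxis [ 0.  0. -1.] w 0.0848 F [-0.2 -0.1 -0. ] ff 0.0
shift [ 0.429  0.05  -0.447] turn 0.001
pot 18 (array([0.50771599, 0.01326765, 0.        ]), np.float64(2.763349550346454))
pot 19 (array([0.49894576, 0.03746925, 0.        ]), np.float64(2.7899798702751064))
pot 19 (array([0.61468246, 0.03532177, 0.        ]), np.float64(1.1031289111389238))
```

View pics/placed.png

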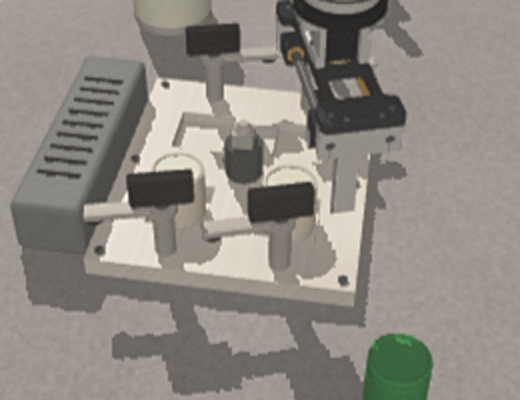

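play_rows:
  steps: "0.43 0.05 0 0 0 0; 0.43 0.05 0 0 0 0; 0.43 0.05 -0.2 0 0 0; 0.43 0.05 -0.4 0 0 0; 0.43 0.05 -0.45 0 0 0; 0.43 0.05 -0.45 0 0 0"

```text
time_s: 19.75
position: [0.5036, 0.1049, 0.189]
orientation: [0.49, -3.101, -0.0]
ft_force: [0.7, -0.4, -0.2]
grip_width: 0.0846
finger_force: 0.0
```

play_rows:
  steps: "0 0 0 0 0 0; 0 0 0 0 0 0; 0 0 0 0 0 0; 0 0 0 0 0 0; 0 0 0 0 0 0; 0 0 0 0 0 0; 0 0 0 0 0 0; 0 0 0 0 0 0"
  jaw: 0

```text
time_s: 20.55
position: [0.5043, 0.105, 0.1897]
orientation: [0.491, -3.103, -0.0]
ft_force: [-0.1, -0.7, 0.3]
grip_width: 0.024
finger_force: 0.0
```

play_rows:
  steps: "0 0 0 0 0 -0.05; 0 0 0 0 0 -0.1; 0 0 0 0 0 -0.15"

```text
time_s: 20.85
position: [0.5041, 0.1051, 0.1896]
orientation: [-0.007, -3.141, -0.0]
ft_force: [-0.9, 0.8, 1.1]
grip_width: 0.0161
finger_force: 29.6
```

```bash
python3 - <<'E'
from lib import *
tcp([.5042,.1050,.190,-4.5])
print(monitor.get_state()['ft_torque'])
E
```

```text
t 20.85 pos [0.5041 0.1051 0.1896] psi 89.8 zaxis [-0.001  0.    -1.   ] w 0.0161 F [-0.9  0.8  1.1] ff 29.554660320281982
shift [ 0.001 -0.001  0.004] turn 0.715
[0.0234511  0.09495027 0.07473493]
```

play_rows:
  steps: "0 0 0 0 0 -0.07; 0 0 0 0 0 -0.14; 0 0 0 0 0 -0.21; 0 0 0 0 0 -0.28; 0 0 0 0 0 -0.35; 0 0 0 0 0 -0.4; 0 0 0 0 0 -0.4"

```text
time_s: 21.55
position: [0.504, 0.1051, 0.1896]
orientation: [-1.278, -2.869, 0.0]
ft_force: [-1.0, 0.1, 0.8]
grip_width: 0.016
finger_force: 29.8
```

play_rows:
  steps: "0 0 0 0 0 -0.07; 0 0 0 0 0 -0.14; 0 0 0 0 0 -0.21; 0 0 0 0 0 -0.28; 0 0 0 0 0 -0.33; 0 0 0 0 0 -0.36; 0 0 0 0 0 -0.386; 0 0 0 0 0 -0.386"

```text
time_s: 22.35
position: [0.504, 0.1051, 0.1896]
orientation: [-2.3, -2.139, 0.001]
ft_force: [-1.3, 0.5, 1.0]
grip_width: 0.0164
finger_force: 29.9
```

```bash
python3 - <<'E'
from lib import *
tcp([.5042,.1050,.190,-4.5])
print(monitor.get_state()['ft_torque'])
E
```

```text
t 22.35 pos [0.504  0.1051 0.1896] psi -4.2 zaxis [-0.001  0.    -1.   ] w 0.0164 F [-1.3  0.5  1. ] ff 29.946492612361908
shift [ 0.002 -0.001  0.004] turn -0.003
[0.0608795  0.30817189 0.35932873]
```

play_rows:
  steps: "0 0 0 0 0 0; 0 0 0 0 0 0; 0 0 0 0 0 0; 0 0 0 0 0 0; 0 0 0.2 0 0 0; 0 0 0.45 0 0 0; 0 0 0.45 0 0 0"
  jaw: 0.5

```text
time_s: 23.05
position: [0.506, 0.1052, 0.2385]
orientation: [2.3, 2.133, 0.01]
ft_force: [0.7, -0.0, 0.3]
grip_width: 0.047
finger_force: 0.0
```

play_rows:
  steps: "0.4 0 0 0 0 0.07; 0.8 0 0 0 0 0.14; 1 -0.04 0 0 0 0.21; 1 -0.04 0 0 0 0.28; 1 -0.04 0 0 0 0.35; 1 -0.04 0 0 0 0.42; 1 -0.04 0 0 0 0.45"

```text
time_s: 23.75
position: [0.6041, 0.1009, 0.2329]
orientation: [-1.077, -2.949, 0.001]
ft_force: [0.5, -0.3, -0.5]
grip_width: 0.0468
finger_force: 0.0
```

play_rows:
  steps: "0.15 0 0 0 0 0.07; 0.15 0 0 0 0 0.14; 0.15 0 0 0 0 0.21; 0.15 0 0 0 0 0.28; 0.15 0 0 0 0 0.35; 0.15 0 0 0 0 0.42; 0.15 0 0 0 0 0.464; 0.15 0 0 0 0 0.464"

```text
time_s: 24.55
position: [0.619, 0.1009, 0.2332]
orientation: [0.419, -3.112, -0.0]
ft_force: [-0.2, 0.2, -0.2]
grip_width: 0.0468
finger_force: 0.0
```

```bash
python3 - <<'E'
from lib import *
tcp([.6190,.1007,.190,105.5])
p=optics.snapshot('top'); save(p,'k0.png',(225,110,400,300),3)
E
```

```text
t 24.55 pos [0.619  0.1009 0.2332] psi 105.3 zaxis [-0.002 -0.    -1.   ] w 0.0468 F [-0.2  0.2 -0.2] ff 0.0
shift [-0.    -0.002 -0.432] turn 0.001
```

View pics/k0.png

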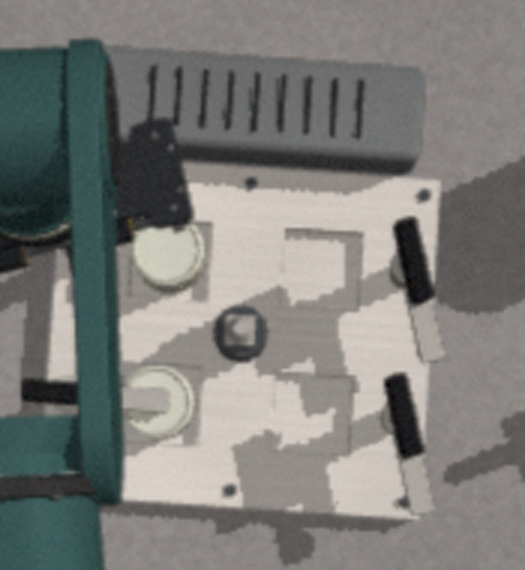

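play_rows:
  steps: "0 0 -0.2 0 0 0; 0 0 -0.4 0 0 0; 0 0 -0.43 0 0 0; 0 0 -0.43 0 0 0"

```text
time_s: 25.0
position: [0.6188, 0.101, 0.1905]
orientation: [0.417, -3.111, -0.0]
ft_force: [0.1, 0.2, -0.0]
grip_width: 0.0468
finger_force: 0.0
```

play_rows:
  steps: "0 0 0 0 0 0; 0 0 0 0 0 0; 0 0 0 0 0 0; 0 0 0 0 0 0; 0 0 0 0 0 0; 0 0 0 0 0 0"
  jaw: 0

```text
time_s: 25.6
position: [0.6195, 0.101, 0.1924]
orientation: [-0.419, 3.112, 0.0]
ft_force: [0.0, -0.6, 1.5]
grip_width: 0.0159
finger_force: 29.9
```

play_rows:
  steps: "0 0 0 0 0 -0.05; 0 0 0 0 0 -0.1; 0 0 0 0 0 -0.17; 0 0 0 0 0 -0.24; 0 0 0 0 0 -0.31; 0 0 0 0 0 -0.38; 0 0 0 0 0 -0.45; 0 0 0 0 0 -0.5; 0 0 0 0 0 -0.5"

```text
time_s: 26.5
position: [0.6194, 0.1004, 0.1924]
orientation: [1.194, 2.905, -0.001]
ft_force: [-0.6, -1.7, 2.3]
grip_width: 0.0161
finger_force: 29.9
```

play_rows:
  steps: "0 0 0 0 0 -0.07; 0 0 0 0 0 -0.14; 0 0 0 0 0 -0.21; 0 0 0 0 0 -0.28; 0 0 0 0 0 -0.34; 0 0 0 0 0 -0.38; 0 0 0 0 0 -0.415; 0 0 0 0 0 -0.415"

```text
time_s: 27.3
position: [0.6189, 0.1005, 0.1924]
orientation: [2.302, 2.137, -0.002]
ft_force: [-2.4, -3.1, 5.4]
grip_width: 0.0162
finger_force: 30.6
```

```bash
python3 - <<'E'
from lib import *
tcp([.6190,.1007,.190,-4.5])
print(monitor.get_state()['ft_torque'])
E
```

```text
t 27.3 pos [0.6189 0.1005 0.1924] psi -4.3 zaxis [-0.001 -0.001 -1.   ] w 0.0162 F [-2.4 -3.1  5.4] ff 30.55912435054779
shift [ 0.001  0.002 -0.024] turn -0.002
[-0.6037953   0.68034677  0.61733292]
```

play_rows:
  steps: "0 0 0 0 0 0; 0 0 0 0 0 0; 0 0 0 0 0 0; 0 0 0 0 0 0; 0 0 0.2 0 0 0; 0 0 0.45 0 0 0; 0 0 0.45 0 0 0"
  jaw: 0.5

```text
time_s: 28.0
position: [0.6209, 0.1013, 0.2409]
orientation: [2.302, 2.13, 0.01]
ft_force: [0.0, 0.2, 1.2]
grip_width: 0.0472
finger_force: 0.0
```

play_rows:
  steps: "0 -0.4 0 0 0 0.07; 0 -0.8 0 0 0 0.14; -0.03 -0.85 0 0 0 0.21; -0.03 -0.85 0 0 0 0.28; -0.03 -0.85 0 0 0 0.3"

```text
time_s: 28.5
position: [0.6159, 0.0154, 0.2351]
orientation: [-1.53, -2.742, 0.001]
ft_force: [0.0, -0.0, -0.6]
grip_width: 0.0474
finger_force: 0.0
```

play_rows:
  steps: "0 -0.4 0 0 0 0.07; 0 -0.8 0 0 0 0.14; -0.03 -0.85 0 0 0 0.21; -0.03 -0.85 0 0 0 0.28; -0.03 -0.85 0 0 0 0.3"

```text
time_s: 29.0
position: [0.6129, -0.0696, 0.235]
orientation: [-0.608, -3.08, -0.001]
ft_force: [0.6, -0.1, -0.2]
grip_width: 0.0471
finger_force: 0.0
```

play_rows:
  steps: "0 -0.4 0 0 0 0.07; 0 -0.8 0 0 0 0.14; -0.03 -0.8 0 0 0 0.21; -0.03 -0.8 0 0 0 0.28; -0.03 -0.8 0 0 0 0.3; -0.03 -0.8 0 0 0 0.3; -0.03 -0.8 0 0 0 0.3"

```text
time_s: 29.7
position: [0.6101, -0.1488, 0.2356]
orientation: [0.369, -3.119, -0.001]
ft_force: [-0.0, 0.1, -0.0]
grip_width: 0.047
finger_force: 0.0
```

```bash
python3 - <<'E'
from lib import *
tcp([.6095,-.1492,.190,103.7])
E
```

```text
t 29.7 pos [ 0.6101 -0.1488  0.2356] psi 103.5 zaxis [-0.001  0.001 -1.   ] w 0.047 F [-0.   0.1 -0. ] ff 0.0
shift [-0.006 -0.004 -0.456] turn 0.002
```

play_rows:
  steps: "-0.006 -0.004 -0.2 0 0 0; -0.006 -0.004 -0.4 0 0 0; -0.006 -0.004 -0.455 0 0 0; -0.006 -0.004 -0.455 0 0 0"

```text
time_s: 30.1
position: [0.6091, -0.1491, 0.1896]
orientation: [0.37, -3.117, -0.002]
ft_force: [-1.3, 0.4, -0.6]
grip_width: 0.0468
finger_force: 0.0
```

play_rows:
  steps: "0 0 0 0 0 0; 0 0 0 0 0 0; 0 0 0 0 0 0; 0 0 0 0 0 0; 0 0 0 0 0 0; 0 0 0 0 0 0"
  jaw: 0

```text
time_s: 30.7
position: [0.6098, -0.149, 0.192]
orientation: [-0.37, 3.119, 0.001]
ft_force: [0.4, 2.7, 2.2]
grip_width: 0.0154
finger_force: 30.0
```

play_rows:
  steps: "0 0 0 0 0 -0.05; 0 0 0 0 0 -0.1; 0 0 0 0 0 -0.17; 0 0 0 0 0 -0.24; 0 0 0 0 0 -0.31; 0 0 0 0 0 -0.38; 0 0 0 0 0 -0.45; 0 0 0 0 0 -0.5; 0 0 0 0 0 -0.5"

```text
time_s: 31.6
position: [0.6098, -0.1494, 0.192]
orientation: [1.239, 2.886, 0.0]
ft_force: [-0.8, 1.0, 3.9]
grip_width: 0.0159
finger_force: 30.0
```

play_rows:
  steps: "0 0 0 0 0 -0.07; 0 0 0 0 0 -0.14; 0 0 0 0 0 -0.21; 0 0 0 0 0 -0.28; 0 0 0 0 0 -0.33; 0 0 0 0 0 -0.37; 0 0 0 0 0 -0.4; 0 0 0 0 0 -0.4"

```text
time_s: 32.4
position: [0.6095, -0.1495, 0.192]
orientation: [2.302, 2.137, -0.001]
ft_force: [-3.4, 1.2, 5.0]
grip_width: 0.0161
finger_force: 30.3
```

```bash
python3 - <<'E'
from lib import *
tcp([.6095,-.1492,.190,-4.5])
print(monitor.get_state()['ft_torque'])
E
```

```text
t 32.4 pos [ 0.6095 -0.1495  0.192 ] psi -4.3 zaxis [-0.    -0.001 -1.   ] w 0.0161 F [-3.4  1.2  5. ] ff 30.315893590450287
shift [ 0.     0.003 -0.02 ] turn -0.002
[0.10160119 0.58712832 0.50917525]
```

Knob2 next at (.4946,-.1448), psi 103.7.

play_rows:
  steps: "0 0 0 0 0 0; 0 0 0 0 0 0; 0 0 0 0 0 0; 0 0 0 0 0 0; 0 0 0.2 0 0 0; 0 0 0.45 0 0 0; 0 0 0.45 0 0 0"
  jaw: 0.5

```text
time_s: 33.1
position: [0.6112, -0.1499, 0.2403]
orientation: [2.301, 2.129, 0.006]
ft_force: [0.2, -0.1, 0.1]
grip_width: 0.0472
finger_force: 0.0
```

play_rows:
  steps: "-0.4 0 0 0 0 0.07; -0.8 0 0 0 0 0.14; -1 0.04 0 0 0 0.21; -1 0.04 0 0 0 0.28; -1 0.04 0 0 0 0.35; -1 0.04 0 0 0 0.42; -1 0.04 0 0 0 0.45"

```text
time_s: 33.8
position: [0.5092, -0.1453, 0.2348]
orientation: [-1.08, -2.949, -0.0]
ft_force: [-0.9, -0.8, -0.0]
grip_width: 0.047
finger_force: 0.0
```

play_rows:
  steps: "-0.15 0 0 0 0 0.07; -0.15 0 0 0 0 0.14; -0.15 0 0 0 0 0.21; -0.15 0 0 0 0 0.28; -0.15 0 0 0 0 0.35; -0.15 0 0 0 0 0.42; -0.15 0 0 0 0 0.45; -0.15 0 0 0 0 0.45; -0.15 0 0 0 0 0.45"

```text
time_s: 34.7
position: [0.4944, -0.1453, 0.2353]
orientation: [0.368, -3.119, -0.001]
ft_force: [0.0, 0.2, 0.8]
grip_width: 0.047
finger_force: 0.0
```

```bash
python3 - <<'E'
from lib import *
tcp([.4946,-.1448,.190,103.7])
E
```

```text
t 34.7 pos [ 0.4944 -0.1453  0.2353] psi 103.5 zaxis [-0.001  0.001 -1.   ] w 0.047 F [0.  0.2 0.8] ff 0.0
shift [ 0.002  0.005 -0.453] turn 0.002
```

play_rows:
  steps: "0.002 0.005 -0.2 0 0 0; 0.002 0.005 -0.4 0 0 0; 0.002 0.005 -0.45 0 0 0; 0.002 0.005 -0.45 0 0 0"

```text
time_s: 35.1
position: [0.4943, -0.1447, 0.19]
orientation: [0.369, -3.118, -0.002]
ft_force: [-0.3, 0.5, -0.3]
grip_width: 0.0471
finger_force: 0.0
```

play_rows:
  steps: "0 0 0 0 0 0; 0 0 0 0 0 0; 0 0 0 0 0 0; 0 0 0 0 0 0; 0 0 0 0 0 0; 0 0 0 0 0 0"
  jaw: 0

```text
time_s: 35.7
position: [0.495, -0.1446, 0.1918]
orientation: [-0.37, 3.119, 0.001]
ft_force: [-0.1, 1.7, 2.8]
grip_width: 0.0158
finger_force: 30.0
```

play_rows:
  steps: "0 0 0 0 0 -0.05; 0 0 0 0 0 -0.1; 0 0 0 0 0 -0.17; 0 0 0 0 0 -0.24; 0 0 0 0 0 -0.31; 0 0 0 0 0 -0.38; 0 0 0 0 0 -0.45; 0 0 0 0 0 -0.5; 0 0 0 0 0 -0.5"

```text
time_s: 36.6
position: [0.4949, -0.1451, 0.1918]
orientation: [1.239, 2.886, -0.001]
ft_force: [-1.1, -0.1, 3.9]
grip_width: 0.0157
finger_force: 30.0
```

play_rows:
  steps: "0 0 0 0 0 -0.07; 0 0 0 0 0 -0.14; 0 0 0 0 0 -0.21; 0 0 0 0 0 -0.28; 0 0 0 0 0 -0.33; 0 0 0 0 0 -0.37; 0 0 0 0 0 -0.4; 0 0 0 0 0 -0.4"

```text
time_s: 37.4
position: [0.4946, -0.1452, 0.1918]
orientation: [2.302, 2.137, -0.002]
ft_force: [-3.8, -0.6, 5.7]
grip_width: 0.0157
finger_force: 30.4
```

```bash
python3 - <<'E'
from lib import *
tcp([.4946,-.1448,.190,-4.5])
print(monitor.get_state()['ft_torque'])
E
```

```text
t 37.4 pos [ 0.4946 -0.1452  0.1918] psi -4.3 zaxis [-0.001 -0.001 -1.   ] w 0.0157 F [-3.8 -0.6  5.7] ff 30.41220098733902
shift [ 0.     0.004 -0.018] turn -0.002
[-0.10560526  0.61562648  0.55251008]
```

play_rows:
  steps: "0 0 0 0 0 0; 0 0 0 0 0 0; 0 0 0 0 0 0; 0 0 0 0 0 0; 0 0 0.2 0 0 0; 0 0 0.45 0 0 0; 0 0 0.45 0 0 0; 0 0 0.45 0 0 0"
  jaw: 0.5

```text
time_s: 38.2
position: [0.495, -0.1449, 0.2361]
orientation: [2.305, 2.133, 0.001]
ft_force: [0.6, 0.0, -1.5]
grip_width: 0.0467
finger_force: 0.0
```

```bash
python3 - <<'E'
from lib import *
b=both(); ps=list(b.values())
o=masks(ps,'handle',(.5015,-.307),tol=25)
for s in [[x] for x in o]: print('handle',s[0][0]['shot'],mfit(s,HAN,np.r_[.5015,-.307,-1.177],1))
tcp([.5017,-.307,.131,22.5])
print(ps[0]['shot'])
im=np.hstack([cv2.resize(ps[0]['img'][110:300,225:500],None,fx=1.45,fy=1.45),cv2.resize(ps[1]['img'][130:350,180:455],None,fx=1.45,fy=1.45)[:275]])
cv2.imwrite('pics/k4.png',im); print(im.shape)
E
```

```text
handle 22 (array([ 0.50236153, -0.30705374, -1.25289129]), np.float64(0.5220445459737293))
t 38.4 pos [ 0.4943 -0.1446  0.2345] psi -4.5 zaxis [-0.003  0.001 -1.   ] w 0.047 F [-0.8 -0.2 -0.5] ff 0.0
shift [ 0.074 -1.624 -1.035] turn 0.225
21Traceback (most recent call last):
  File "<stdin>", line 7, in <module>
    return _nx.concatenate(arrs, 1, dtype=dtype, casting=casting)
           ~~~~~~~~~~~~~~~^^^^^^^^^^^^^^^^^^^^^^^^^^^^^^^^^^^^^^^
ValueError: all the input array dimensions except for the concatenation axis must match exactly, but along dimension 0, the array at index 0 has size 276 and the array at index 1 has size 275
```

```bash
python3 - <<'E'
from lib import *
b=both(); p=b['top']; p0=dict(p); p0['img']=cv2.imread('pics/top0.png')
g=p0['img'].max(2); x0,y0=400,228
w=(g[y0:y0+40,x0:x0+52]<32).astype(np.uint8)
n,lab,st,ce=cv2.connectedComponentsWithStats(w); k=1+st[1:,4].argmax()
ys,xs=np.nonzero(lab==k); W=np.array([ray(p0,(x+x0,y+y0),.06)[:2] for x,y in zip(xs,ys)])
c=W.mean(0); e,ev=np.linalg.eigh(np.cov((W-c).T)); print(c,np.degrees(np.arctan2(*ev[::-1,1])),np.sqrt(e*12),len(W))
A=cv2.resize(p['img'][110:300,225:500],(400,276)); B=cv2.resize(b['side']['img'][150:340,180:455],(400,276))
cv2.imwrite('pics/k4.png',np.hstack([A,B]))
E
```

```text
[ 0.49943837 -0.29995994] 112.14113874830346 [0.01700417 0.09515712] 273
```

View pics/k4.png

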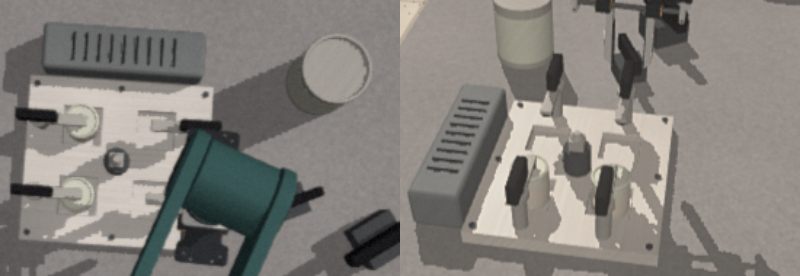

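play_rows:
  steps: "0 -0.4 0 0 0 0.05; 0.03 -0.8 0 0 0 0.11; 0.03 -0.8 0 0 0 0.11; 0.03 -0.8 0 0 0 0.11"
  jaw: 0.6

```text
time_s: 38.9
position: [0.4976, -0.2253, 0.2354]
orientation: [-2.048, -2.38, -0.001]
ft_force: [0.2, -0.2, -0.2]
grip_width: 0.0561
finger_force: 0.0
```

play_rows:
  steps: "0 -0.4 -0.2 0 0 0.05; 0.035 -0.8 -0.4 0 0 0.113; 0.035 -0.8 -0.4 0 0 0.113; 0.035 -0.8 -0.4 0 0 0.113; 0.035 -0.8 -0.4 0 0 0.113"

```text
time_s: 39.4
position: [0.5018, -0.3035, 0.1969]
orientation: [1.749, 2.609, 0.001]
ft_force: [0.3, 0.2, -0.0]
grip_width: 0.0568
finger_force: 0.0
```

```bash
python3 - <<'E'
from lib import *
tcp([.501,-.305,.131,22.4])
p=optics.snapshot('side'); save(p,'h0.png',(280,120,420,225),5)
s=monitor.get_state()['position']; print((proj(p,[s[0],s[1],.064])[0]-[280,120])*5, (proj(p,world((.501,-.305,np.radians(-67.6)),[(-.05,0,.064),(.05,0,.064)]))-[280,120])*5)
E
```

```text
t 39.4 pos [ 0.5018 -0.3035  0.1969] psi 22.3 zaxis [ 0.001  0.    -1.   ] w 0.0568 F [ 0.3  0.2 -0. ] ff 0.0
shift [-0.008 -0.015 -0.659] turn 0.001
[285.86110801 310.55722602] [[318.45908057 361.53174225]
 [259.06486516 259.83235107]]
```

View pics/h0.png

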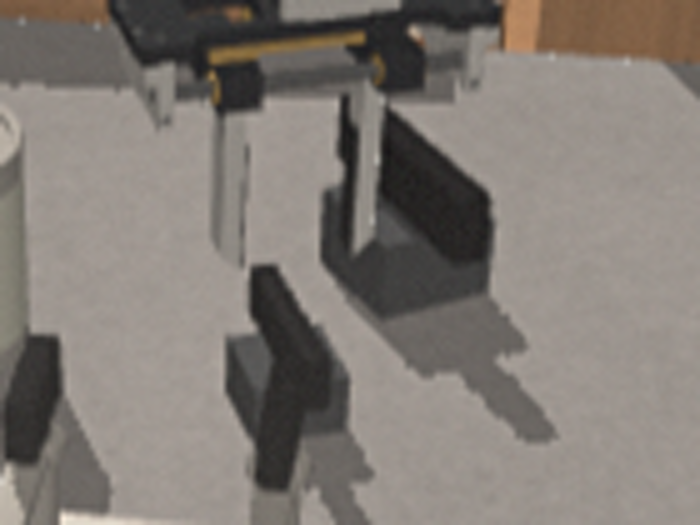

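play_rows:
  steps: "-0.008 -0.008 -0.2 0 0 0; -0.008 -0.008 -0.4 0 0 0; -0.008 -0.008 -0.6 0 0 0; -0.008 -0.008 -0.65 0 0 0; -0.008 -0.008 -0.65 0 0 0"

```text
time_s: 39.95
position: [0.5006, -0.3046, 0.1312]
orientation: [-1.748, -2.609, -0.0]
ft_force: [-0.1, 0.3, -0.1]
grip_width: 0.0563
finger_force: 0.0
```

play_rows:
  steps: "0 0 0 0 0 0; 0 0 0 0 0 0; 0 0 0 0 0 0; 0 0 0 0 0 0; 0 0 0 0 0 0; 0 0 0 0 0 0; 0 0 0 0 0 0"
  jaw: 0

```text
time_s: 40.65
position: [0.5007, -0.3058, 0.1314]
orientation: [1.75, 2.609, 0.0]
ft_force: [0.4, -0.6, 0.3]
grip_width: 0.0162
finger_force: 30.0
```

```bash
python3 - <<'E'
from lib import *
tcp([.501,-.305,.131,22.4])
E
```

```text
t 40.65 pos [ 0.5007 -0.3058  0.1314] psi 22.3 zaxis [ 0.001 -0.    -1.   ] w 0.0162 F [ 0.4 -0.6  0.3] ff 30.00007599592209
shift [ 0.003  0.008 -0.004] turn 0.001
```

play_rows:
  steps: "0 0 0.2 0 0 0; 0 0 0.5 0 0 0; 0 0 0.8 0 0 0; 0 0 1 0 0 0; 0 0 1 0 0 0"

```text
time_s: 41.15
position: [0.5016, -0.3065, 0.2346]
orientation: [1.746, 2.604, -0.001]
ft_force: [0.2, -1.7, -1.9]
grip_width: 0.0158
finger_force: 30.0
```

play_rows:
  steps: "0 0 0.2 0 0 0; 0 0 0.4 0 0 0; 0.06 0.4 0.5 0 0 -0.04; 0.15 0.8 0.5 0 0 -0.07; 0.18 0.94 0.5 0 0 -0.07"

```text
time_s: 41.65
position: [0.5186, -0.2086, 0.2794]
orientation: [-1.932, -2.473, -0.002]
ft_force: [0.3, -0.1, -3.1]
grip_width: 0.0156
finger_force: 30.0
```

play_rows:
  steps: "0.06 0.4 0 0 0 -0.04; 0.15 0.8 0 0 0 -0.07; 0.18 0.94 0 0 0 -0.07; 0.18 0.94 0 0 0 -0.07"

```text
time_s: 42.05
position: [0.5364, -0.1162, 0.2794]
orientation: [-2.106, -2.328, 0.002]
ft_force: [-0.2, 0.1, -1.8]
grip_width: 0.0159
finger_force: 30.0
```

play_rows:
  steps: "0.06 0.4 0 0 0 -0.04; 0.15 0.8 0 0 0 -0.064; 0.2 0.96 0 0 0 -0.064; 0.2 0.96 0 0 0 -0.064; 0.2 0.96 0 0 0 -0.064; 0.2 0.96 0 0 0 -0.064"

```text
time_s: 42.65
position: [0.5564, -0.0235, 0.2807]
orientation: [2.265, 2.177, -0.002]
ft_force: [0.2, -0.5, -2.8]
grip_width: 0.0158
finger_force: 30.0
```

```bash
python3 - <<'E'
from lib import *
tcp([.5569,-.0221,.1964,-2.2])
b=both(); p=b['side']; s=monitor.get_state()['position']
save(p,'h1.png',(220,90,400,290),3)
D=s[2]-.1314; q=(s[0],s[1],np.radians(-92.2))
H=world(q,np.vstack(HAN)+[0,0,D]); print(((proj(p,H)-[220,90])*3).round(0).astype(int).tolist())
d=optics.silhouettes('handle',p); print([(np.round(e['xy']),round(e['conf'],2)) for e in d]);
u=proj(p,[s[0],s[1],D+.03])[0]
e=min(d,key=lambda e:np.linalg.norm(e['xy']-u))
C=[h+[0,0,D] for h in HAN]
print(mfit([(p,e['region'].astype(float))],C,np.array(q),1))
E
```

```text
t 42.65 pos [ 0.5564 -0.0235  0.2807] psi -2.3 zaxis [-0.001 -0.001 -1.   ] w 0.0158 F [ 0.2 -0.5 -2.8] ff 29.998780488967896
shift [ 0.005  0.014 -0.843] turn 0.001
[[276, 415], [276, 376], [199, 406], [197, 368], [288, 368], [288, 330], [214, 361], [213, 323], [242, 395], [242, 354], [218, 393], [217, 352], [268, 308], [268, 269], [245, 306], [245, 266]]
[(array([302., 213.]), 0.81), (array([359., 168.]), 0.69)]
(array([ 0.55581531, -0.02149631, -1.56227555]), np.float64(0.23584443211246764))
```

View pics/h1.png

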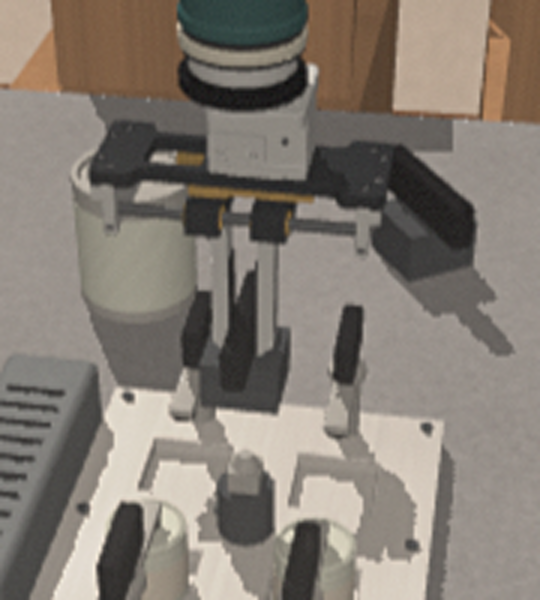

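play_rows:
  steps: "0.005 0.01 -0.2 0 0 0; 0.005 0.01 -0.4 0 0 0; 0.005 0.01 -0.5 0 0 0; 0.005 0.01 -0.5 0 0 0; 0.005 0.01 -0.5 0 0 0"

```text
time_s: 43.3
position: [0.5573, -0.021, 0.2318]
orientation: [2.263, 2.178, 0.001]
ft_force: [-0.1, -1.0, -0.7]
grip_width: 0.0159
finger_force: 30.0
```

```bash
python3 - <<'E'
from lib import *
tcp([.5569,-.0221,.1964,-2.2])
E
```

```text
t 43.3 pos [ 0.5573 -0.021   0.2318] psi -2.2 zaxis [ 0.001 -0.    -1.   ] w 0.0159 F [-0.1 -1.  -0.7] ff 29.998889565467834
shift [-0.004 -0.011 -0.354] turn 0.0
```

play_rows:
  steps: "-0.004 -0.009 -0.06 0 0 0; -0.004 -0.009 -0.12 0 0 0; -0.004 -0.009 -0.16 0 0 0; -0.004 -0.009 -0.18 0 0 0; -0.004 -0.009 -0.18 0 0 0"

```text
time_s: 43.8
position: [0.5565, -0.0215, 0.2127]
orientation: [-2.263, -2.178, 0.001]
ft_force: [0.2, -0.3, -1.7]
grip_width: 0.0158
finger_force: 30.0
```

play_rows:
  steps: "0 0 -0.03 0 0 0; 0 0 -0.06 0 0 0; 0 0 -0.06 0 0 0"

```text
time_s: 44.1
position: [0.5565, -0.0215, 0.2066]
orientation: [-2.263, -2.178, 0.001]
ft_force: [0.2, -0.5, -3.4]
grip_width: 0.0158
finger_force: 30.0
```

```bash
python3 - <<'E'
from lib import *
tcp([.5569,-.0221,.1964,-2.2])
E
```

```text
t 44.1 pos [ 0.5565 -0.0215  0.2066] psi -2.2 zaxis [-0.001  0.    -1.   ] w 0.0158 F [ 0.2 -0.5 -3.4] ff 29.99877244234085
shift [ 0.004 -0.006 -0.102] turn -0.0
```

play_rows:
  steps: "0 0 -0.04 0 0 0; 0 0 -0.08 0 0 0; 0 0 -0.1 0 0 0; 0 0 -0.1 0 0 0; 0 0 -0.1 0 0 0"

```text
time_s: 44.6
position: [0.5567, -0.0216, 0.1972]
orientation: [2.263, 2.179, 0.0]
ft_force: [-0.3, -0.3, -2.5]
grip_width: 0.016
finger_force: 30.0
```

```bash
python3 - <<'E'
from lib import *
tcp([.5569,-.0221,.1964,-2.2])
E
```

```text
t 44.6 pos [ 0.5567 -0.0216  0.1972] psi -2.2 zaxis [ 0. -0. -1.] w 0.016 F [-0.3 -0.3 -2.5] ff 29.998822510242462
shift [ 0.002 -0.005 -0.008] turn -0.0
```

play_rows:
  steps: "0 0 -0.012 0 0 0; 0 0 -0.012 0 0 0; 0 0 -0.012 0 0 0"

```text
time_s: 44.9
position: [0.5569, -0.0216, 0.1964]
orientation: [2.263, 2.178, 0.001]
ft_force: [1.3, -0.2, 0.1]
grip_width: 0.0157
finger_force: 30.0
```

play_rows:
  steps: "0 0 0 0 0 -0.05; 0 0 0 0 0 -0.1; 0 0 0 0 0 -0.15; 0 0 0 0 0 -0.2; 0 0 0 0 0 -0.25; 0 0 0 0 0 -0.3; 0 0 0 0 0 -0.3"

```text
time_s: 45.6
position: [0.5567, -0.0217, 0.1964]
orientation: [2.825, 1.373, 0.0]
ft_force: [0.3, -0.5, 0.9]
grip_width: 0.0156
finger_force: 30.0
```

play_rows:
  steps: "0 0 0 0 0 -0.05; 0 0 0 0 0 -0.1; 0 0 0 0 0 -0.15; 0 0 0 0 0 -0.2; 0 0 0 0 0 -0.25; 0 0 0 0 0 -0.3; 0 0 0 0 0 -0.32; 0 0 0 0 0 -0.32; 0 0 0 0 0 -0.32"

```text
time_s: 46.5
position: [0.5567, -0.0217, 0.1964]
orientation: [3.12, 0.37, 0.0]
ft_force: [-0.7, 0.3, 1.5]
grip_width: 0.0162
finger_force: 30.0
```

```bash
python3 - <<'E'
from lib import *
tcp([.5569,-.0221,.1964,-78])
print(monitor.get_state()['ft_torque'])
E
```

```text
t 46.5 pos [ 0.5567 -0.0217  0.1964] psi -76.5 zaxis [ 0. -0. -1.] w 0.0162 F [-0.7  0.3  1.5] ff 30.000189542770386
shift [ 0.002 -0.004  0.   ] turn -0.013
[-0.02142272  0.37517396 -0.01484947]
```

play_rows:
  steps: "0 0 0 0 0 -0.02; 0 0 0 0 0 -0.035; 0 0 0 0 0 -0.035; 0 0 0 0 0 -0.035"

```text
time_s: 46.9
position: [0.5568, -0.0218, 0.1964]
orientation: [3.13, 0.256, 0.001]
ft_force: [-0.4, -1.7, 1.5]
grip_width: 0.0156
finger_force: 30.1
```

```bash
python3 - <<'E'
from lib import *
tcp()
print(monitor.get_state()['ft_torque'])
E
```

```text
t 46.9 pos [ 0.5568 -0.0218  0.1964] psi -80.7 zaxis [ 0.001 -0.001 -1.   ] w 0.0156 F [-0.4 -1.7  1.5] ff 30.07329672574997
[-0.30352093  0.33651121  0.39380152]
```

Torque 0.39 N m shows the lock is at its stop. Release, raise and retreat, then check.

play_rows:
  steps: "0 0 0 0 0 0; 0 0 0 0 0 0; 0 0 0 0 0 0; 0 0 0 0 0 0; 0 0 0 0 0 0"
  jaw: 0.4

```text
time_s: 47.4
position: [0.5567, -0.0216, 0.1959]
orientation: [-3.131, -0.253, 0.0]
ft_force: [-1.0, 0.0, -0.1]
grip_width: 0.0379
finger_force: 0.0
```

play_rows:
  steps: "0 0 0.2 0 0 0; 0 0 0.5 0 0 0; 0 0 0.9 0 0 0; 0 0 1 0 0 0; -0.5 0 1 0 0 0; -1 0 1 0 0 0; -1 0 1 0 0 0"

```text
time_s: 48.1
position: [0.4514, -0.021, 0.2936]
orientation: [-3.13, -0.252, 0.01]
ft_force: [0.9, -0.1, -0.0]
grip_width: 0.0374
finger_force: 0.0
```

play_rows:
  steps: "-0.5 -0.4 0 0 0 0; -1 -0.9 0 0 0 0; -1 -0.9 0 0 0 0; -1 -0.9 0 0 0 0"

```text
time_s: 48.5
position: [0.3551, -0.1136, 0.2959]
orientation: [3.131, 0.244, 0.0]
ft_force: [0.1, -0.3, 0.7]
grip_width: 0.0374
finger_force: 0.0
```

```bash
python3 - <<'E'
from lib import *
tcp(); b=both(); ps=list(b.values())
for p,z in((ps[0],0),): pass
A=cv2.resize(b['top']['img'][110:300,225:500],(400,276)); B=cv2.resize(b['side']['img'][150:340,180:455],(400,276))
cv2.imwrite('pics/end.png',np.hstack([A,B]))
C=[h+[0,0,.065] for h in HAN]
for p in ps:
    o=masks([p],'handle',(.5569,-.0221),h=.1,tol=20)
    if o: print(mfit(o,C,np.array([.5569,-.0221,np.radians(-170)]),1))
E
```

```text
t 48.5 pos [ 0.3551 -0.1136  0.2959] psi -81.1 zaxis [ 0.    -0.002 -1.   ] w 0.0374 F [ 0.1 -0.3  0.7] ff 0.0
(array([ 0.55785889, -0.02224773, -2.97017698]), np.float64(0.09331073993383361))
(array([ 0.55681674, -0.02171396, -2.94392734]), np.float64(0.07521384392683247))
```

View pics/end.png

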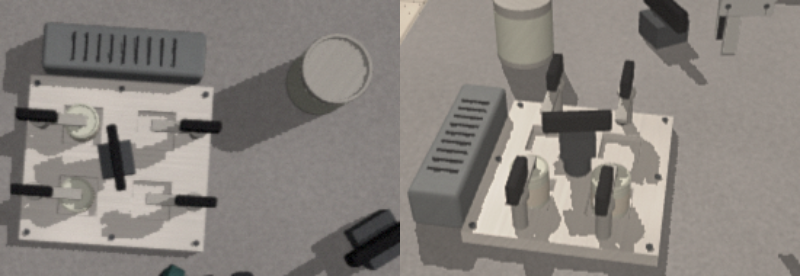

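The end picture shows both pots in the left pockets with the clamp fingers over them (left half, at (82,120) and (75,192)), all four knobs home, and the handle seated at (115,157).

```bash
python3 -c "
from station import bot
print(bot.job_done())"
```

```text
the job is handed in; nothing more can be done
None
```

I handed the job in at about 49 s on the robot's clock: both white pots stand in the left pockets, all four clamps are home, and the T-handle is on the shaft with the lock turned to its stop. The hand-in call gave no verdict.

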